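Hold the ticket clip open over the price card

TASK

Take the steel spring clip that is clamped on the lower, empty sign plate: squeeze its two finger levers so that it opens, and lift it off without taking the plate along. Bring it down over the middle of the top edge of the price card on the taller plate, square to it, so that its open jaws hang well down on both sides of card and plate and touch neither. Finish there, still holding the clip squeezed wide open so that I can slip an offer ticket in (do not let it close or let go), with both signs and the packets on their feet still standing where they were.

Things in the scene. Friction and masses are not known exactly. Their poses are not given: they have to be found in the camera images.
- clip: steel spring clip (large bulldog clip), 44 mm wide, 83 high, 60 g: two halves on a sprung pin, levers up, jaws down. Origin: on the pin, mid-width; at the start z up, y along the pin, half A on the -x side, B on +x. Frame fixed to half A: leans by half the opening when squeezed. Jaws reach 40 mm below the pin; hollow up to 8 mm below it. At the start they overlap the low plate's edge by 17 mm
- clip_lever (a joint): opening of half B about the pin against half A, rad: 0 while clamped on the 4 mm plate, -0.1 jaws shut, 0.62 hard stop. Gap between the jaw tips: about 4 mm + 39 mm per rad (25 mm at 0.55). The spring always closes it: the levers need about 7 N on each rolled edge to start, 12 N near the stop
- grip_a (a point): centre of half A's rolled finger edge (bar of radius 3.2 mm, 42 mm long along y), 24 mm to -x of the pin and 40 mm above it while clamped. To open the clip, squeeze it across the two rolled edges from above: 54 mm over both while clamped, about 31 mm at 0.55 rad, 28 mm at the stop. They rise up to 6 mm relative to the pin as it opens
- grip_b (a point): centre of half B's rolled finger edge, the same on the +x side
- jaw_a (a point): lower inner edge of half A's jaw lining (rubber, 10 mm high), mid-width
- jaw_b (a point): lower inner edge of half B's jaw lining, mid-width
- low_plate: lower sign: empty frosted plate 141 mm wide, 129 high, 4 thick, upright in a wooden foot 48 x 136 x 18 mm; loose, 0.35 kg; the clip is clamped on its top edge, up to 25 mm from the middle. Origin: centre of its underside; x is the plate's normal (mid-plane of the plate at x = +1 mm), y along its width, z up
- card_plate: taller sign: frosted plate 122 mm wide, 151 high, 4 thick, in a wooden foot 48 x 118 x 18 mm, with a white price card 104 mm wide, 3 thick, flat on its -x face, its top 157 mm above the counter; loose, 0.37 kg. Origin and axes as for the low plate. The signs may stand in either place: at the counter's near edge or behind the blue bag sealer
- card_edge (a point): middle of the price card's top edge, 157 mm above the counter, midway through the 7 mm that card and plate measure together; axes of the taller sign (x across the thickness, y along the edge, z up)
- blue_packet: small blue card packet, 8 x 50 x 64 mm, standing loose on the taller sign's foot in front of the card. Origin: centre of its underside
- cream_packet: small cream-coloured card packet, 12 x 30 x 58 mm, standing loose on the lower sign's foot. Origin: centre of its underside
There are look-alikes about, which are no part of the job. Leave any orange or pink look-alike of the cream_packet alone.

How it is judged (in metres and radians):
On the way:
1. the clip is squeezed open and lifted clear of the lower plate, which stays standing (value of joint clip_lever above 0.15 rad and z of jaw_a in the frame of low_plate above 0.14 m and contact force between clip and low_plate below 0.1 N and contact force between the fingers and clip above 3 N and angle between low_plate's own z axis and vertical below 0.1 rad and distance of low_plate from where it was at the start of the episode below 0.04 m), for 0.2 s.
At the end, for the whole second after the job is handed in: fingers hold the clip open over 0.3 rad; a jaw tip on each side of card and plate, 5 mm or more from mid-thickness, 8 mm or more below the card's top edge, within 25 mm of its middle, square within 0.2 rad, not touching; both signs upright within 40 mm of their start, packets within 50 mm (value of joint clip_lever above 0.3 rad and ((x of jaw_a in the frame of card_edge below -0.005 m and x of jaw_b in the frame of card_edge above 0.005 m) or (x of jaw_b in the frame of card_edge below -0.005 m and x of jaw_a in the frame of card_edge above 0.005 m)) and z of each of jaw_a, jaw_b in the frame of card_edge below -0.008 m and y of jaw_a in the frame of card_edge between -0.025 and 0.025 m and y of jaw_b in the frame of card_edge between -0.025 and 0.025 m and angle between the y axis of clip and the y axis of card_edge, either way round below 0.2 rad and contact force between the fingers and clip above 3 N and contact force between clip and card_plate below 0.2 N and linear speed of clip below 0.02 m/s and angle between each of low_plate, card_plate's own z axis and vertical below 0.1 rad and distance of each of low_plate, card_plate from where it was at the start of the episode below 0.04 m and distance of each of blue_packet, cream_packet from where it was at the start of the episode below 0.05 m and angle between each of blue_packet, cream_packet's own z axis and vertical below 0.2 rad); the arm keeps its last pose, push and grip.
It fails at once if a sign is lifted off the counter or knocked over (height (world z) of any of low_plate, card_plate above 0.02 m or angle between any of low_plate, card_plate's own z axis and vertical above 0.4 rad).
It fails at once if the clip is dropped (height (world z) of clip below 0.1 m).
It also fails if it takes over 38 s, if anything falls off the work surface, if the arm or the gripper's body presses on something with over 40 N, if the wrist force passes 120 N, or if a joint passes its speed limit or range.

ROBOT

A 6-joint arm with a two-finger parallel gripper is mounted at the origin on a cart in front of the work surface, level with it; the furniture and walls round the work are solid. World frame = base frame: x ahead of the robot, y to its left, z up, the work surface at z = 0. Lengths are in mm, angles in rad, forces in N, time in s.
With the tool pointing down it reaches from about 325 to 850 mm from the base axis. Payload 15.5 kg.
Tool frame: the origin (TCP) lies on the centre line of the jaws, within the pads' length; the fingertips stand 17 mm ahead of it and the grasp point (between the pads) lies 2 mm behind it; z points along the fingers, y is the line along which they close (so a half turn about z gives the same grasp; the last joint's range is limited). The gripper opens to 91 mm and grips with 3 to 60 N. Pads are 32 mm wide; open, the fingers measure 118 mm over their backs; the gripper's body (76 mm by 178 mm) begins 60 mm behind the grasp point.
Start: joints at [-1.298, 0.494, 1.345, -0, 1.302, -0.096], TCP at [225.311, -582.976, 230.915] pointing down, gripper open.
Joint ranges: [-2.91, 2.91], [-0.82, 2.16], [0.22, 2.67], [-1.22, 4.37], [0.12, 2.79], [-3.08, 3.08]. Speed limits (rad/s): [1.89, 1.89, 2.57, 3.01, 3.01, 3.01].

INTERFACE

Orientations are given as a unit quaternion [w, x, y, z].
In Python, from station import manip, imaging gives the robot as it stands.
- The arm moves only by the shell command python3 -m crank 'ROWS' [FORCE]. ROWS is JSON, a list of rows, each a list of 5 numbers: the finger opening in cm, from 0 to 9.12, then the shift along the tool's x, y, z in cm, then the turn about the tool's z in degrees. A call has 1 to 8 rows; each row is the pose to reach, as a shift and turn from the pose commanded when the call began, along the tool's axes at that moment; what a row does not reach only later rows make up. A row lasts 1/10 s, in which the tool goes at most 50 mm and 8.59 degrees, less where a joint would pass 70% of its speed; a pose out of reach is approached as far as the arm can. A call with a gripper value outside its range is refused whole. The fingers move at their own pace and stop on an object; FORCE is the grip in N (left out, the last holds). Time passes only in rows, so rows that repeat a pose let the fingers close. It gives the time, the measured TCP pose, the force, the opening and the grip force at its end, in the units of the state.
- manip.get_obs(): the state, without advancing time (a new reading comes with each control period).
- imaging.read_camera(name): name is "scene" or "top" or "wrist"; returns a dict with "color" (480x640x3 uint8, red, green, blue), "fx", "fy", "cx", "cy" (pixels), "R" (3x3) and "t" (3): a world point X has camera coordinates R X + t. Camera axes: x right, y down, z forward; pixel columns grow to the right and rows downward; lengths in mm; the calibration is good to about 2 mm. The wrist camera is an equidistant fisheye: a pixel r from the principal point sees the ray r / f radians off the axis. A picture is of the moment at which its call begins. There is no depth.
- manip.close_job(): hands the job in; it is judged then, once.
The state is a dict: "t": time; "joint_pos": joint angles; "qd": joint speeds; "joint_torque": joint torques, N m; "tool_pos": TCP position; "orientation": TCP orientation; "wrist_force": force on the tool from outside, world axes, zero at the start; "ft_torque": the same for the moment, N m; "width": finger opening in mm; "grasp_force": force on a finger pad.
Only numpy, scipy, OpenCV 4.12 (cv2) and the standard library are available. Lean on these libraries where they do the work, as an engineer would, in place of code of your own. Each camera call takes 0.05 s, during which the arm holds its last target. There are 200 camera calls.

## Working session

There is one attempt and no reset: what is moved stays moved. The work goes in short steps, Python scripts to look and compute and a shell command to move; the robot and the scene stay as the last step left them, time stands still between calls to the robot, and variables do not carry over. Pictures are saved under pics/ and viewed, at most 10 in all, crops included, and the job is handed in when it is done.

```bash
mkdir -p pics; ls
cat > h.py <<'E'
import numpy as np, cv2
from station import manip, imaging
def shot(n,f=None):
    d=imaging.read_camera(n)
    if f: cv2.imwrite('pics/'+f,d['color'][:,:,::-1])
    return d
E
python3 - <<'E'
from h import *
np.set_printoptions(precision=4,suppress=True)
for n in ['scene','top']:
    d=shot(n,n+'0.png'); print(n,d['fx'],d['fy'],d['cx'],d['cy'],d['R'].tolist(),d['t'])
    np.savez('pics/'+n+'0.npz',**d)
print(manip.get_obs())
E
```

```text
pics
scene 484.0348369425963 484.0348369425963 313.7632491398209 235.96137526375574 [[0.8081379369673612, -0.5886953944174639, -0.018729853864990362], [-0.25185587771690154, -0.31664232599383274, -0.9144978153329096], [0.5324299875979811, 0.7437576016289732, -0.40415707135411055]] [-405.4759  298.1395  560.4334]
top 607.5313159774978 607.5313159774978 321.8081615741524 244.43669742702014 [[-0.012325877921626602, -0.999745445901478, 0.01889751657535348], [-0.9887466475851068, 0.009368040950937767, -0.14930608392813133], [0.14909104474338422, -0.020525184725019036, -0.9886104274026901]] [ 73.4314 561.4346 907.4705]
{'t': 0.1, 'joint_pos': array([-1.2975,  0.4941,  1.346 , -0.    ,  1.3025, -0.0955]), 'qd': array([-0.0003, -0.0007, -0.0022, -0.0003,  0.0017, -0.001 ]), 'joint_torque': array([  0.0044, -88.0239, -38.2544,   0.0712,   0.0482,  -0.0001]), 'tool_pos': array([ 225.2388, -582.6816,  230.4046]), 'orientation': array([-0.0005,  0.983 ,  0.1834, -0.    ]), 'wrist_force': array([ 0.4043, -0.3505,  0.3398]), 'ft_torque': array([ 0.041 ,  0.028 , -0.0123]), 'grasp_force': 0.0, 'width': 91.29060506387766}
```

View pics/scene0.png

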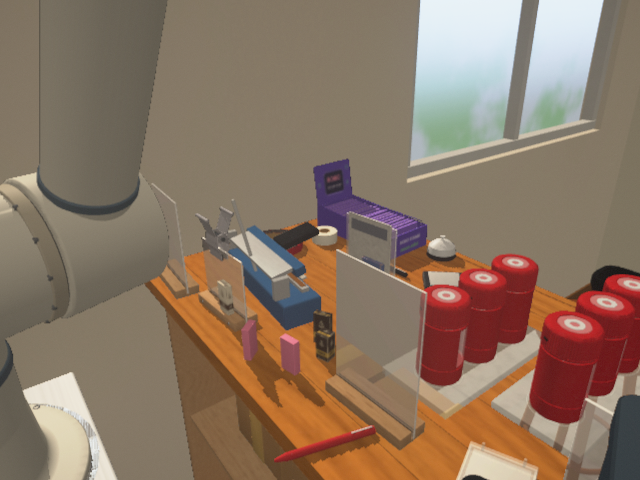

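View pics/top0.png

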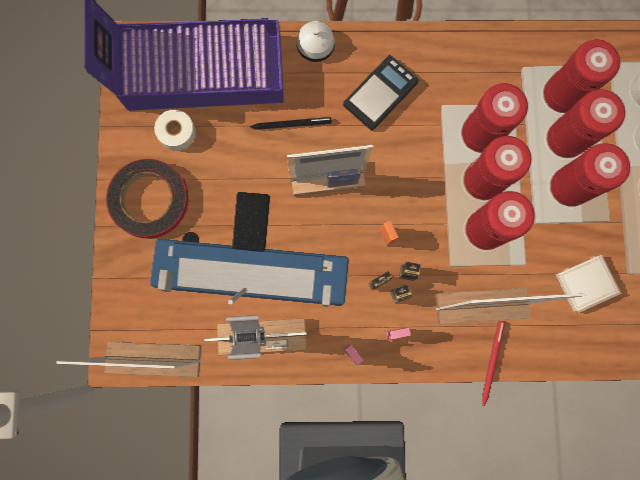

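```bash
cat >> h.py <<'E'
def ray(d,u,v):
    R,t=np.array(d['R']),np.array(d['t'])
    c=np.array([(u-d['cx'])/d['fx'],(v-d['cy'])/d['fy'],1.])
    return -R.T@t,R.T@c
def onz(d,u,v,z):
    o,r=ray(d,u,v); return o+r*(z-o[2])/r[2]
def tri(d1,p1,d2,p2):
    o1,r1=ray(d1,*p1);o2,r2=ray(d2,*p2)
    s=np.linalg.lstsq(np.c_[r1,-r2],o2-o1,rcond=None)[0]
    a,b=o1+s[0]*r1,o2+s[1]*r2
    return (a+b)/2,np.linalg.norm(a-b)
E
python3 - <<'E'
from h import *
np.set_printoptions(precision=1,suppress=True)
T=np.load('pics/top0.npz');S=np.load('pics/scene0.npz')
print('clip pts z190',onz(T,245,319,190),onz(T,245,356,190))
print('lever',tri(S,(235,203),T,(231,301)),tri(S,(235,203),T,(245,290)))
print('lowplate top L/R',onz(T,206,339,129),onz(T,306,334,129))
print('card top',onz(T,288,154,151),onz(T,372,147,151))
print('near tall',tri(S,(337,250),T,(437,308)),tri(S,(424,290),T,(581,295)))
print('left plate',tri(S,(185,278),T,(175,367)),tri(S,(153,185),T,(57,362)))
a=T['color'][:,:,::-1]
c1=cv2.resize(a[280:400,190:320],None,fx=4,fy=4,interpolation=2)[:480]
c2=cv2.resize(a[120:210,270:390],None,fx=4,fy=4,interpolation=2)
w=np.zeros((600,800,3),np.uint8)
s=S['color'][:,:,::-1]
c1=cv2.resize(a[305:375,195:325],None,fx=4,fy=4,interpolation=2);w[0:280,0:520]=c1
c2=cv2.resize(a[130:205,275:385],None,fx=4,fy=4,interpolation=2);w[290:590,0:440]=c2
c3=cv2.resize(s[200:340,190:260],None,fx=3.9,fy=3.9,interpolation=2);w[0:546,525:525+273]=c3
cv2.imwrite('pics/crop1.png',w)
E
```

```text
clip pts z190 [443.6 170.5 190. ] [396.8 170.2 190. ]
lever (array([467.1, 187.5, 197.1]), np.float64(1.2865743470664193)) (array([471.6, 173.6, 201.1]), np.float64(18.904972129885707))
lowplate top L/R [418.7 230.4 129. ] [423.8  92.6 129. ]
card top [675.1 115.7 151. ] [684.5  -3.2 151. ]
near tall (array([466.5, -84.2, 203. ]), np.float64(29.559874734404154)) (array([ 468.8, -255.5,  220.2]), np.float64(2.6256788872767896))
left plate (array([384.2, 290.9,  27.1]), np.float64(16.563446493563884)) (array([393. , 407. , 191.5]), np.float64(1.1896698131721828))
```

View pics/crop1.png

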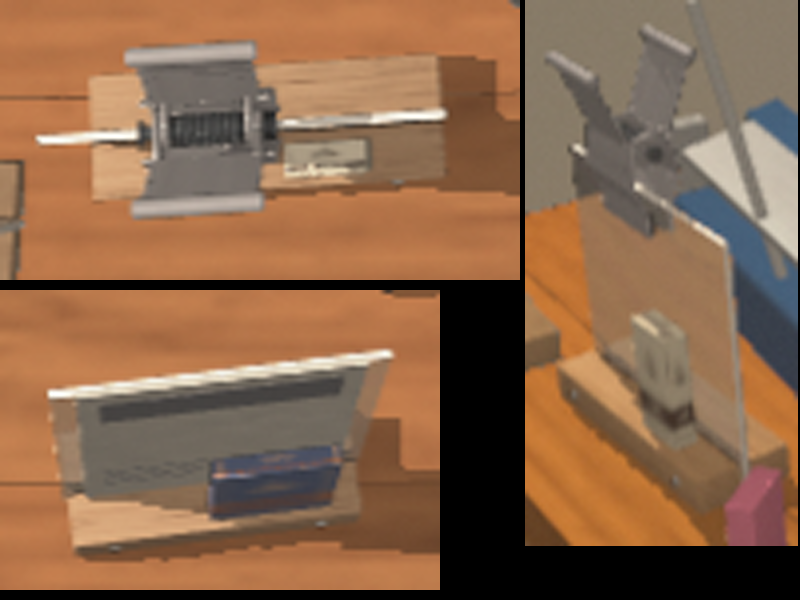

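```bash
cat >> h.py <<'E'
from scipy.spatial.transform import Rotation as Ro
def go(p,ax=None):
    "shift (cm) and turn (deg) to bring TCP to p, tool y along the world direction ax"
    o=manip.get_obs(); q=o['orientation']; M=Ro.from_quat(q[[1,2,3,0]]).as_matrix()
    s=M.T@(np.array(p)-o['tool_pos'])/10; tn=0
    if ax is not None:
        a=M.T@np.array([ax[0],ax[1],0]); tn=np.degrees(np.arctan2(-a[0],a[1])); tn=(tn+90)%180-90
    print('shift cm',s.round(2),'turn',round(tn,2),'tool',o['tool_pos'].round(1),'w',round(o['width'],1),'t',o['t'])
E
python3 - <<'E'
from h import *
np.set_printoptions(precision=2,suppress=True)
T=np.load('pics/top0.npz')
P=np.array([onz(T,*p,192) for p in [(226.8,318.7),(258.7,317),(228,357),(260.5,355.5)]])
print(P,P.mean(0)); y=P[0]+P[2]-P[1]-P[3];y/=np.linalg.norm(y);x=P[:2].mean(0)-P[2:].mean(0)
print(y,x/np.linalg.norm(x))
go([*P.mean(0)[:2],300],[y[1],-y[0]])
E
```

```text
[[444.25 193.6  192.  ]
 [445.93 152.73 192.  ]
 [395.84 191.55 192.  ]
 [397.19 150.29 192.  ]] [420.8  172.04 192.  ]
[-0.04  1.    0.  ] [1.   0.05 0.  ]
shift cm [ 45.45 -63.35  -6.89] turn -70.98 tool [ 225.2 -582.7  230.4] w 91.3 t 0.1
```

```bash
python3 -m crank '[[6.6,0,0,-5,0],[6.6,2.8,-4,-7,-8],[6.6,5.7,-8,-7,-16],[6.6,8.5,-11.9,-7,-24],[6.6,11.4,-15.9,-7,-32],[6.6,14.2,-19.8,-7,-40],[6.6,17,-23.8,-7,-48],[6.6,19.9,-27.7,-7,-56]]' 30
python3 - <<'E'
from h import *
go([420.8,172,300],[1,.045])
E
```

```text
t: 0.9
tool_pos: [310.9, -250.9, 300.8]
orientation: [-0.0, 0.78, 0.625, 0.0]
wrist_force: [0.2, -0.8, 0.1]
width: 66.0
grasp_force: 0.0
shift cm [43.67  1.52  0.09] turn -15.15 tool [ 310.9 -250.9  300.8] w 66.0 t 0.9
```

```bash
python3 -m crank '[[6.6,5,0.2,0,-4],[6.6,10,0.4,0,-8],[6.6,15,0.6,0,-15.2],[6.6,20,0.8,0,-15.2],[6.6,25,1,0,-15.2],[6.6,30,1.2,0,-15.2],[6.6,35,1.4,0,-15.2],[6.6,40,1.5,0,-15.2]]'
python3 - <<'E'
from h import *
go([420.8,172,270],[1,.045])
E
```

```text
t: 1.7
tool_pos: [413.8, 132.6, 300.9]
orientation: [0.0, 0.692, 0.721, 0.0]
wrist_force: [0.5, -0.9, -0.0]
width: 65.9
grasp_force: 0.0
shift cm [3.91 0.86 3.09] turn -0.23 tool [413.8 132.6 300.9] w 65.9 t 1.7
```

```bash
python3 -m crank '[[6.2,2,0.5,1,-0.2],[6.2,3.9,0.9,2,-0.2],[6.2,3.9,0.9,3.1,-0.2],[6.2,3.9,0.9,3.1,-0.2],[6.2,3.9,0.9,3.1,-0.2]]'
python3 - <<'E'
from h import *
d=shot('wrist','w1.png'); np.savez('pics/w1.npz',**d); print(d['fx'],d['cx'],d['cy'])
R,t=np.array(d['R']),np.array(d['t']); print('cam',-R.T@t,R)
go([420.8,172,270],[1,.045])
E
```

```text
t: 2.2
tool_pos: [421.1, 169.0, 269.9]
orientation: [-0.0, 0.692, 0.722, -0.0]
wrist_force: [-0.1, 0.1, -0.2]
width: 61.9
grasp_force: 0.0
371.64829954431775 320.43348127678826 241.32187766928985
cam [417.02560618 254.40044539 423.56105356] [[ 9.99069879e-01  4.31154575e-02 -6.58184035e-04]
 [ 4.13718062e-02 -9.54139977e-01  2.96488243e-01]
 [ 1.21552266e-02 -2.96239704e-01 -9.55036276e-01]]
shift cm [ 0.3  -0.04  0.02] turn -0.1 tool [421.4 169.  270.2] w 61.8 t 2.25
```

View pics/w1.png

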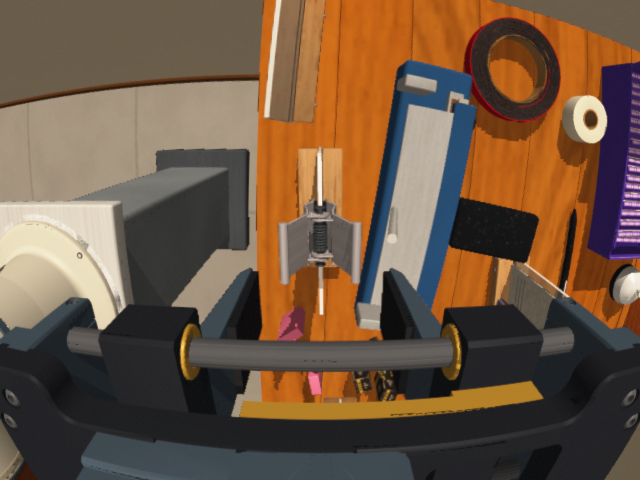

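```bash
cat >> h.py <<'E'
def fray(d,u,v):
    R,t=np.array(d['R']),np.array(d['t']); x,y=u-d['cx'],v-d['cy']; r=np.hypot(x,y); th=r/d['fx']
    c=np.array([np.sin(th)*x/r,np.sin(th)*y/r,np.cos(th)]); return -R.T@t,R.T@c
def fonz(d,u,v,z):
    o,r=fray(d,u,v); return o+r*(z-o[2])/r[2]
E
python3 - <<'E'
from h import *
np.set_printoptions(precision=1,suppress=True)
d=np.load('pics/w1.npz');T=np.load('pics/top0.npz')
P=np.array([fonz(d,*p,192) for p in [(283.5,223),(284,283),(356,221),(356,283)]]);print(P,P.mean(0))
print('lever tip',fonz(d,392,237,197),fonz(d,392,237,170),fonz(d,393,210,150))
E
```

```text
[[395.6 193.9 192. ]
 [396.5 151.8 192. ]
 [442.3 197.3 192. ]
 [445.5 153.9 192. ]] [420.  174.2 192. ]
lever tip [465.8 189.  197. ] [471.6 181.2 170. ] [474.7 196.9 150. ]
```

```bash
python3 -m crank '[[6.0,-0.3,-0.14,2,0],[6.0,-0.3,-0.14,4,0],[6.0,-0.3,-0.14,5.5,0],[6.0,-0.3,-0.14,7.2,0],[6.0,-0.3,-0.14,7.2,0],[6.0,-0.3,-0.14,7.2,0]]' 30
python3 - <<'E'
from h import *
d=shot('wrist'); np.savez('pics/w2.npz',**d); e=shot('scene')
w=np.zeros((420,800,3),np.uint8); w[:,:420]=cv2.resize(d['color'][180:320,250:390,::-1],(420,420)); w[:360,430:790]=cv2.resize(e['color'][160:280,160:280,::-1],(360,360))
cv2.imwrite('pics/w2.png',w)
go([419.8,166,198],[1,.045])
E
```

```text
t: 2.85
tool_pos: [420.4, 166.2, 198.6]
orientation: [0.0, 0.692, 0.722, 0.0]
wrist_force: [0.4, -0.5, 0.2]
width: 60.2
grasp_force: 0.0
shift cm [-0.05 -0.09  0.1 ] turn -0.07 tool [420.7 166.5 199. ] w 60.0 t 2.95
```

View pics/w2.png

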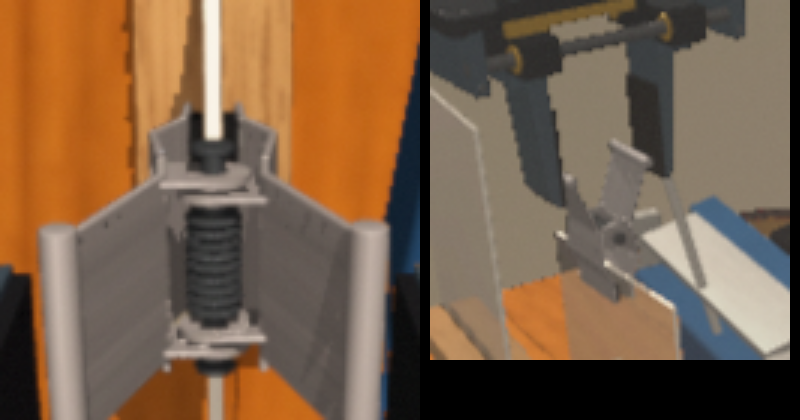

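The fingers straddle both rolled edges, and the far finger clears the sealer's lever. Now I'll squeeze.

```bash
python3 -m crank '[[5.4,0,0,0,0],[5.0,0,0,0,0],[4.6,0,0,0,0],[4.2,0,0,0,0],[3.8,0,0,0,0],[3.4,0,0,0,0],[3.1,0,0,0,0],[3.1,0,0,0,0]]' 30;  python3 -m crank '[[3.0,0,0,0,0],[3.0,0,0,0,0],[3.0,0,0,0,0]]'
python3 - <<'E'
from h import *
d=shot('wrist'); np.savez('pics/w3.npz',**d); e=shot('scene')
w=np.zeros((420,800,3),np.uint8); w[:,:420]=cv2.resize(d['color'][180:320,250:390,::-1],(420,420)); w[:360,430:790]=cv2.resize(e['color'][160:280,160:280,::-1],(360,360))
cv2.imwrite('pics/w3.png',w)
print(manip.get_obs()['grasp_force'])
go([419.8,166,198],[1,.045])
E
```

```text
t: 3.75
tool_pos: [420.1, 166.6, 197.9]
orientation: [-0.0, 0.691, 0.723, -0.0]
wrist_force: [0.3, 0.4, -1.2]
width: 31.0
grasp_force: 11.4
t: 4.05
tool_pos: [420.1, 166.6, 197.9]
orientation: [-0.0, 0.691, 0.723, -0.0]
wrist_force: [-0.1, 0.0, -1.8]
width: 30.2
grasp_force: 11.6
11.598224937915802
shift cm [-0.06 -0.03 -0.01] turn -0.05 tool [420.1 166.6 197.9] w 30.1 t 4.15
```

View pics/w3.png

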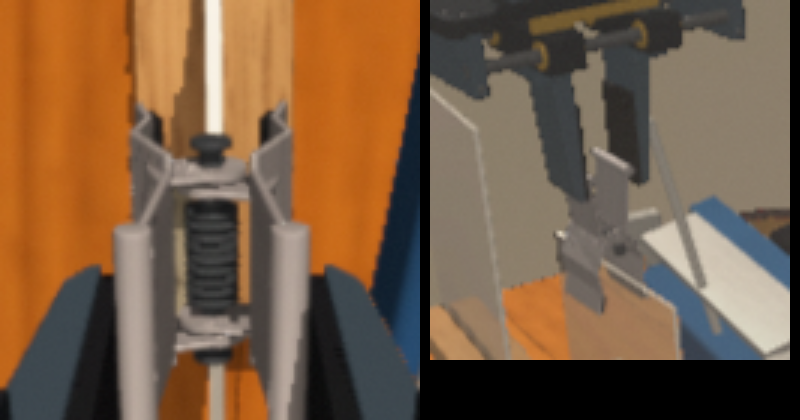

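```bash
python3 -m crank '[[3.0,0,0,-0.7,0],[3.0,0,0,-1.5,0],[3.0,0,0,-2.5,0],[3.0,0,0,-3.5,0],[3.0,0,0,-5,0],[3.0,0,0,-6.5,0],[3.0,0,0,-8,0],[3.0,0,0,-8,0]]';  python3 -m crank '[[3.0,0,0,-2,0],[3.0,0,0,-4,0],[3.0,0,0,-4,0],[3.0,0,0,-4,0]]'
python3 - <<'E'
from h import *
T0=np.load('pics/top0.npz')
d=shot('wrist'); np.savez('pics/w4.npz',**d); e=shot('scene');f=shot('top');np.savez('pics/top4.npz',**f)
w=np.zeros((600,800,3),np.uint8); w[:300,:400]=cv2.resize(d['color'][:,:,::-1],(400,300)); w[:600,400:800]=cv2.resize(e['color'][100:340,120:280,::-1],(400,600))
w[300:600,:400]=cv2.resize(f['color'][240:390,90:290,::-1],(400,300))
cv2.imwrite('pics/w4.png',w)
c=[]
for s in ([286,152],[373,146]):pass
go([680,56,318],[1,.08])
E
```

```text
t: 4.95
tool_pos: [421.1, 166.9, 280.1]
orientation: [0.001, 0.691, 0.723, 0.002]
wrist_force: [0.3, 0.2, -0.8]
width: 30.5
grasp_force: 11.5
t: 5.35
tool_pos: [419.9, 166.6, 317.5]
orientation: [-0.0, 0.691, 0.723, 0.0]
wrist_force: [-0.1, 0.9, -1.3]
width: 30.2
grasp_force: 11.5
shift cm [-12.19  25.53  -0.14] turn -2.05 tool [419.6 166.5 316.9] w 30.0 t 5.5
```

View pics/w4.png

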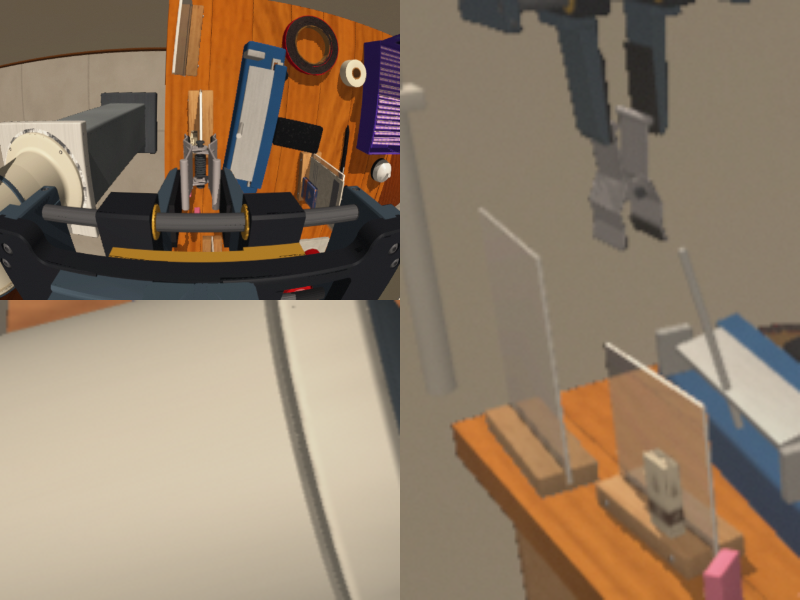

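Run:
```python
from h import *
np.set_printoptions(precision=2,suppress=True)
T=np.load('pics/top0.npz'); a=T['color'].astype(int)
m=(a.min(2)>185).astype(np.uint8); pts=[]
for u in list(range(289,294))+list(range(367,372)):
    v=np.where(m[138:165,u])[0]+138
    if len(v): pts.append((u,v.mean(),len(v)))
print(np.array(pts))
us=np.where(m[138:165,278:385].any(0))[0]+278; print(us.min(),us.max())
p=np.array(pts); k=np.polyfit(p[:,0],p[:,1],1)
A,B=[onz(T,u,np.polyval(k,u),151) for u in (us.min()-.5,us.max()+.5)]
y=(A-B)/np.linalg.norm(A-B); x=np.array([y[1],-y[0],0]); print(A,B,np.linalg.norm(A-B),y,x); c=(A+B)/2
print('card_edge',c-1.5*x)
S=np.load('pics/scene0.npz')
def proj(d,X):
    c=np.array(d['R'])@X+d['t']; return c[0]/c[2]*d['fx']+d['cx'],c[1]/c[2]*d['fy']+d['cy']
for z in (220,226,232,238): print(z,np.array(proj(S,np.array([407,150,z]))),np.array(proj(S,np.array([434,151,z]))))
t=c-1.5*x-6*y
go([t[0],t[1],318],x)
```

```text
[[289.  155.5   2. ]
 [290.  155.5   2. ]
 [291.  155.5   2. ]
 [292.  155.5   2. ]
 [293.  155.    1. ]
 [367.  146.    1. ]
 [368.  146.    1. ]
 [369.  146.    1. ]
 [370.  145.5   2. ]
 [371.  145.5   2. ]]
287 372
[672.23 117.78 151.  ] [686.93  -4.   151.  ] 122.65994123202003 [-0.12  0.99  0.  ] [0.99 0.12 0.  ]
card_edge [678.09  56.71 151.  ]
220 [211.49 203.85] [226.   200.22]
226 [211.11 200.43] [225.67 196.85]
232 [210.73 196.98] [225.34 193.45]
238 [210.35 193.51] [225.01 190.04]
shift cm [-12.71  25.38  -0.14] turn -4.36 tool [419.6 166.5 316.9] w 30.0 t 5.5
```

```bash
python3 -m crank '[[3.0,-2,4,0,-1],[3.0,-4,8,0,-2],[3.0,-6,12,0,-3],[3.0,-8,16,0,-4],[3.0,-10,20,0,-4.4],[3.0,-12,24,0,-4.4],[3.0,-12.7,25.4,0,-4.4],[3.0,-12.7,25.4,0,-4.4]]'; python3 -m crank '[[3.0,0,0,2,0],[3.0,0,0,4,0],[3.0,0,0,4.5,0],[3.0,0,0,4.5,0],[3.0,0,0,4.5,0]]'
python3 - <<'E'
from h import *
e=shot('scene');f=shot('top');d=shot('wrist');np.savez('pics/s5.npz',**e);np.savez('pics/w5.npz',**d)
w=np.zeros((600,800,3),np.uint8)
w[:600,:400]=cv2.resize(e['color'][120:300,315:435,::-1],(400,600),interpolation=2)
w[:300,400:]=cv2.resize(d['color'][170:320,240:440,::-1],(400,300)); w[300:,400:]=cv2.resize(f['color'][110:230,250:410,::-1],(400,300))
cv2.imwrite('pics/w5.png',w)
go([678.8,50.7,231],[.99,.12])
E
```

```text
t: 6.3
tool_pos: [680.8, 49.6, 315.7]
orientation: [-0.001, 0.664, 0.748, -0.001]
wrist_force: [-0.4, -0.3, -1.9]
width: 30.4
grasp_force: 11.5
t: 6.8
tool_pos: [679.5, 51.2, 273.8]
orientation: [0.0, 0.663, 0.749, 0.0]
wrist_force: [-0.1, -0.6, -0.5]
width: 30.2
grasp_force: 11.5
shift cm [-0.03 -0.1   4.29] turn 0.03 tool [679.7  51.1 273.9] w 29.9 t 6.95
```

View pics/w5.png

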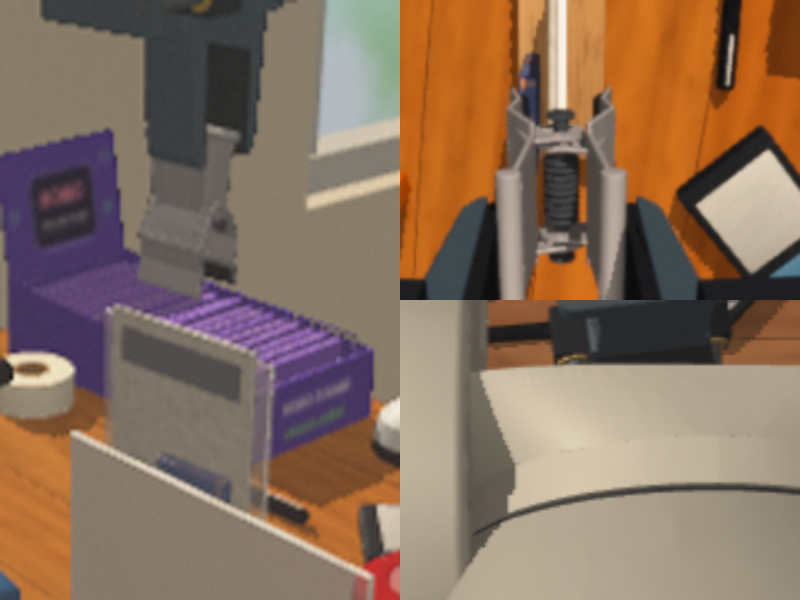

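```bash
python3 - <<'E'
from h import *
np.set_printoptions(precision=1,suppress=True)
d=np.load('pics/w5.npz');a=d['color'].astype(int)
for v in (172,180,190,200,215,225):
    u=np.where(a[v,300:340].min(1)>165)[0]+300 if 0 else np.where(a[v,300:340].min(axis=1)>150)[0]+300
    if len(u): print(v,u.min(),u.max(),fonz(d,u.min()-.5,v,154),fonz(d,u.max()+.5,v,154))
x=np.array([.9927,.12]);c=np.array([679.7,51.1])
E
python3 -m crank '[[3.0,0,-0.1,0.6,0],[3.0,0,-0.1,1.2,0],[3.0,0,-0.1,1.8,0],[3.0,0,-0.1,2.2,0],[3.0,0,-0.1,2.2,0]]'
```

```text
172 315 322 [668.7 104.2 154. ] [674.5 104.9 154. ]
180 315 322 [669.4  98.3 154. ] [675.3  99.  154. ]
190 315 322 [670.3  90.8 154. ] [676.2  91.5 154. ]
200 315 322 [671.2  83.3 154. ] [677.1  84.  154. ]
215 315 322 [672.5  71.8 154. ] [678.5  72.5 154. ]
t: 7.45
tool_pos: [678.1, 50.8, 250.0]
orientation: [-0.001, 0.663, 0.749, -0.0]
wrist_force: [0.1, 0.5, -0.7]
width: 30.2
grasp_force: 11.5
```

```bash
python3 -m crank '[[3.0,0,0,0.5,0],[3.0,0,0,1.0,0],[3.0,0,0,1.5,0],[3.0,0,0,1.9,0],[3.0,0,0,1.9,0],[3.0,0,0,1.9,0],[3.0,0,0,1.9,0]]'
python3 - <<'E'
from h import *
e=shot('scene');d=shot('wrist');np.savez('pics/s6.npz',**e);np.savez('pics/w6.npz',**d)
w=np.zeros((600,800,3),np.uint8)
w[:600,:400]=cv2.resize(e['color'][150:270,330:410,::-1],(400,600),interpolation=2)
w[:300,400:]=cv2.resize(d['color'][190:265,270:370,::-1],(400,300)); w[300:,400:]=cv2.resize(e['color'][180:380,190:457,::-1],(400,300))
cv2.imwrite('pics/w6.png',w)
go([678.3,50.7,231],[.9927,.12])
E
```

```text
t: 8.15
tool_pos: [678.6, 50.8, 232.2]
orientation: [0.0, 0.663, 0.749, 0.0]
wrist_force: [-0.3, -0.6, 0.1]
width: 29.9
grasp_force: 11.5
shift cm [-0.01 -0.03  0.12] turn 0.04 tool [678.6  50.9 232.2] w 30.1 t 8.25
```

View pics/w6.png

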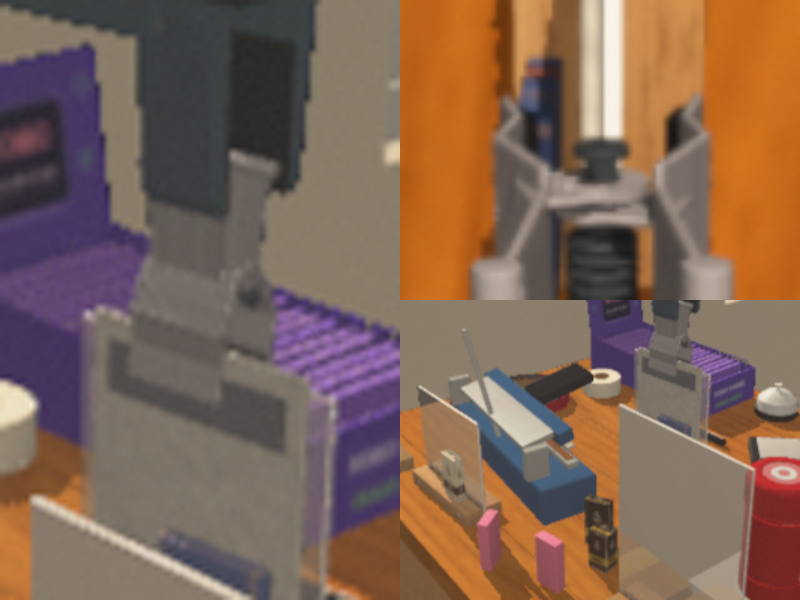

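Run:
```python
from h import *
np.set_printoptions(precision=1,suppress=True)
S=np.load('pics/s6.npz')
def proj(d,X):
    c=np.array(d['R'])@X+d['t']; return np.array([c[0]/c[2]*d['fx']+d['cx'],c[1]/c[2]*d['fy']+d['cy']])
for z in (137,143,149): print(z,proj(S,np.array([667.5,33.4,z])))
print('card corner -y',proj(S,np.array([682.5,5,157.])),'+y',proj(S,np.array([670.5,108,157.])))
```

```text
137 [374.8 232.8]
143 [375.  229.8]
149 [375.1 226.7]
card corner -y [392.3 225.4] +y [350.  210.8]
```

```bash
python3 -m crank '[[3.0,0,0,0.2,0],[3.0,0,0,0.2,0],[3.0,0,0,0.2,0],[3.0,0,0,0.2,0],[3.0,0,0,0.2,0]]'; python3 -c "
from station import manip
print(manip.close_job())"
```

```text
t: 8.75
tool_pos: [678.5, 50.8, 229.9]
orientation: [-0.0, 0.663, 0.749, 0.0]
wrist_force: [0.5, 0.3, -1.3]
width: 30.2
grasp_force: 11.5
the job is handed in; nothing more can be done
None
```

I handed the job in at 8.75 s with the clip held squeezed open (about 0.55 rad) over the middle of the price card; its jaw tips hang about 17 mm below the card's top edge, centred and with no sign of contact in the last pictures, both signs and the packets looked undisturbed, and no verdict came back.

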